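# Load a bottle into the sprung opening clamp

### The job

Take the small bottle with the red capsule out of the slanted rack and load it into the green opening clamp: stand it on the white sprung pad in front of the steel fork, push the pad all the way down to its stop without ramming it, keep it down while you slide the bottle's neck into the fork, then let go so that the spring holds the bottle upright, up against the fork. Leave the other bottles and everything else on the table where they are.

Things in the scene. Friction and masses are not known exactly. Their poses are not given: they have to be found in the camera images.
- bottle: The bottle to load: dark green glass, cream label, RED capsule; rigid, round, 190 mm tall, 0.26 to 0.44 kg. Origin: centre of its underside; z along its axis to the mouth. Body 56 mm across from 0 to 92 mm, 45 degree conical shoulder to 105.5 mm, then a straight neck 29 mm across. Starts in one of the rack's three cradles, leaning 20 degrees, neck up and towards the rack's -x (robot side).
- bottle_neck (a point): Point on the bottle's axis in mid neck, 155 mm from its underside: a good grip, with the tool tilted along (or nearly along) the leaning axis. The bottle comes out of its cradle along its own axis or straight up.
- rack: Fixed dark wooden slanted rack, about 150 x 320 x 105 mm, three cradles 95 mm apart along its y. Origin: at table level in the middle. Each cradle: a sloping board under the bottle's body (up to 85 mm from its underside), a heel ledge below and low rails beside; shoulders and necks are free. Bottle axes lean 20 degrees to the rack's -x.
- bottle_gold: Bystander: same bottle with a GOLD capsule, in another cradle. Leave it.
- bottle_black: Bystander: same bottle with a BLACK capsule, in another cradle. Leave it.
- clamp: Fixed green opening clamp, 190 x 110 x 147 mm. Origin: on the table below the seat. Its x points from the fork's open front to its closed back, the way the bottle slides in. White slick sprung pad low down, x = -85 to 34 mm, 72 mm wide. Above it a flat steel fork carried by a green post behind (x = 38 to 80 mm, 80 mm wide); nothing rises above the fork.
- clamp_seat (a point): Where the neck's axis stands when loaded: in the fork's U slot, on the underside plane, 139 mm above the table. Fork plate 8 mm thick; slot 37 mm wide, open to the clamp's -x; prongs end 12 mm in front of this point, closed end 18.5 mm behind. The shoulder cannot pass up through the slot; it meets the fork with the bottle's underside 37.5 mm above the table.
- clamp_front (a point): Point 48 mm in front of clamp_seat (along the clamp's -x), same height, above the orange ring on the pad: an upright bottle with its axis here clears the prongs by 8 mm and can be pressed straight down, then slid 48 mm to the seat. Let go on the unpressed pad, the bottle stands by itself and can be gripped again squarely.
- pad (a joint): How far the sprung pad is pressed, m: 0 free, 0.014 at its hard stop. Spring: about 6 N to start it, 13 N at the stop; the bottle's weight alone does not sink it. The free height of its top differs each time, 43 to 49 mm above the table (stop at 29 to 35), and is not reported: feel for the stop. The shoulder passes under the fork only below 37.5 mm. Friction on the pad about 0.15.
- tumbler: Bystander: glass tumbler, 64 mm across, 85 mm tall, origin at its underside.
- jar: Bystander: amber jar, 68 mm across, 90 mm tall, origin at its underside.
- brush: Bystander: small brush 160 mm long, lying along its x.
Mind the look-alikes: they are no part of the job. Leave any orange look-alike of the bottle alone. What is shaped like the clamp but purple is not meant.

How it is judged:
By the outcome, as a careful person would: the job done as asked, in the order asked, and still so for the second after the job is handed in, with the robot touching nothing.
It also fails if it takes over 51 s, if anything falls off the work surface, if the arm or the gripper's body presses on something with over 40 N, if the wrist force passes 120 N, or if a joint passes its speed limit or range.

### The arm

A 7-joint arm with a two-finger parallel gripper is mounted at the origin on the work surface. World frame = base frame: x ahead of the robot, y to its left, z up, the work surface at z = 0. Lengths are in m, angles in rad, forces in N, time in s.
With the tool pointing down it reaches from about 0.425 to 1.025 m from the base axis. Payload 9.4 kg.
Tool frame: the origin (TCP) lies midway between the tips of the shut fingers; the grasp point (between the pads) lies 19 mm behind it (ctrl.grasp_offset is the distance from the TCP to the grasp point, in m); z points along the fingers, y is the direction in which the jaws open and shut (so a half turn about z gives the same grasp; the last joint's range is limited). The gripper opens to 85 mm and grips with 20 to 120 N. Pads are 22 mm wide; open, the fingers measure 114 mm over their backs; the gripper's body (76 mm by 85 mm) begins 54 mm behind the grasp point. The pads swing forward as they close: fully open they stand 13 mm farther back than shut.
Start: joints at [-1.226, 0.599, -0.003, 1.599, 0.002, 0.943, -0.08], TCP at [0.297, 0.661, 0.231] pointing down, gripper open.
Joint ranges: [-2.57, 2.57], [-0.35, 1.97], [-1.29, 1.29], [0.11, 2.56], [-1.05, 4.19], [0.11, 1.86], [-2.63, 2.63]. Speed limits (rad/s): [2.22, 2.22, 3.01, 3.01, 3.14, 3.14, 3.14].

### API

Orientations are given as a rotation vector (axis times angle).
In Python, from rig import ctrl, gripper_to, inverse_kinematics, eyes, workorder gives the robot as it stands. Calls block until the motion is done:
- ctrl.goto(position, orientation): joint-space move of the TCP to a pose.
- ctrl.move_l(position, velocity=0.15, ori=None): straight line of the TCP; ori=None keeps the orientation; velocity is the mean speed in m/s.
- ctrl.movej(angles): joint-space move.
- gripper_to(opening, squeeze=None): finger opening in m; squeeze is the grip in N (None keeps the last); returns when the fingers have stopped.
- ctrl.pause(seconds).
- inverse_kinematics(position, orientation): joint angles nearest the present ones, or None.
- ctrl.sense(): the state.
- eyes.grab_frame(name): name is "side" or "top"; returns a dict with "color" (384x512x3 uint8, red, green, blue), "range_z" (384x512 float32, m along the optical axis (not along the pixel's ray), 0 where there is no reading), "fov_y" (degrees; the focal length in pixels is half the picture's height over the tangent of half this angle, whatever the lens; pixels are square), "cx", "cy" (the principal point, pixels), "R" (3x3) and "t" (3): a world point X has camera coordinates R X + t. Camera axes: x right, y down, z forward; pixel columns grow to the right and rows downward; lengths in m; the calibration is good to about 2 mm. A picture is of the moment at which its call begins.
A pose or a line that the arm cannot do raises ctrl.PlanningError and nothing moves.
- workorder.close_job(): hands the job in, once; it reports no verdict.
The state is a dict: "time_s": time; "joint_pos": joint angles; "joint_vel": joint speeds; "joint_torque": joint torques, N m; "position": TCP position; "tool_rot": TCP orientation; "force": force on the tool from outside, world axes, zero at the start; "moment": the same for the moment, N m; "grip_width": finger opening in m.
Only numpy, scipy, OpenCV 4.12 (cv2) and the standard library are available. Lean on these libraries where they do the work, as an engineer would, in place of code of your own. Each camera call takes 0.05 s, during which the arm holds its last target. There are 200 camera calls.

## Working session

There is one attempt and no reset: what is moved stays moved. The work goes in short steps, each a Python script; the robot and the scene stay as the last script left them, time stands still between calls to the robot, and variables do not carry over. Pictures are saved under pics/ and viewed, about 8 in all and at most 12, crops included, and the job is handed in when it is done.

```bash
ls; mkdir -p pics; python3 - <<'E'
from rig import ctrl, eyes
import cv2, numpy as np, pickle
for n in ("side","top"):
    f=eyes.grab_frame(n); pickle.dump(f,open(f"pics/{n}0.pkl","wb"))
    cv2.imwrite(f"pics/{n}0.png",f["color"][:,:,::-1])
    print(n,f["fov_y"],f["cx"],f["cy"],np.round(f["R"],3).tolist(),np.round(f["t"],3))
s=ctrl.sense();print(s["time_s"],s["position"],s["tool_rot"],s["force"],s["grip_width"],ctrl.grasp_offset)
E
```

```text
pics
side 50.06852482583205 250.77504931295888 190.0060169696353 [[-0.981, 0.194, -0.02], [0.141, 0.636, -0.759], [-0.134, -0.747, -0.651]] [0.563 0.056 1.125]
top 50.20363672921778 263.2438035189473 187.1065193787738 [[-0.004, -1.0, 0.008], [-0.998, 0.003, -0.061], [0.061, -0.008, -0.998]] [-0.067  0.557  1.304]
0.1 [0.29669233 0.66104017 0.23046778] [-6.57567551e-01 -3.07187028e+00  2.29491796e-03] [-0.1234226   0.09487646  0.58205922] 0.08520246356529003 0.0187
```

View pics/side0.png

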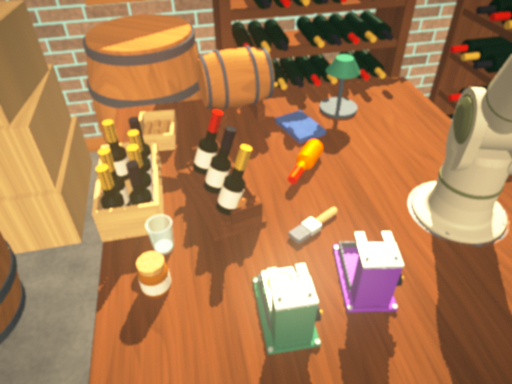

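View pics/top0.png

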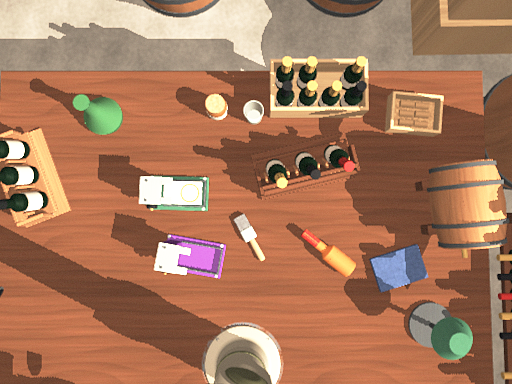

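The target is the upright rack bottle with the red capsule, at top (350,166) and side (215,120). The gold (281,183) and black (315,174) bottles are bystanders, and the orange bottle with a red tip at (330,250) is the look-alike. The green clamp is at top (175,192), with its fork on the left (+y) and the ring at (190,192). The purple one at (190,257) isn't meant. I'll confirm in a crop and measure.

```bash
cat > h.py <<'E'
import numpy as np, cv2
def cloud(f):
    H,W=f["range_z"].shape; F=H/2/np.tan(np.radians(f["fov_y"])/2)
    u,v=np.meshgrid(np.arange(W),np.arange(H)); z=f["range_z"]
    P=np.stack([(u-f["cx"])/F*z,(v-f["cy"])/F*z,z],-1)
    return (P-f["t"])@f["R"]
def ray(f,u,v,h):
    H=f["range_z"].shape[0]; F=H/2/np.tan(np.radians(f["fov_y"])/2)
    d=np.array([(u-f["cx"])/F,(v-f["cy"])/F,1])@f["R"]; o=-f["t"]@f["R"]
    return o+d*(h-o[2])/d[2]
E
python3 - <<'E'
import pickle,cv2,numpy as np
from h import *
T=pickle.load(open("pics/top0.pkl","rb"));S=pickle.load(open("pics/side0.pkl","rb"))
a=cv2.resize(T["color"][130:220,125:225],None,fx=4,fy=4,interpolation=2)
b=cv2.resize(T["color"][130:220,250:360],None,fx=4,fy=4,interpolation=2)
c=cv2.resize(S["color"][95:225,180:265],None,fx=2.76,fy=2.76,interpolation=2)[:240]
d=cv2.resize(S["color"][255:355,240:340],None,fx=2.4,fy=2.4,interpolation=2)
im=np.zeros((600,800,3),np.uint8); im[:360,:400]=a; im[:360,400:800]=b[:,:400]
im[360:600,:c.shape[1]]=c[:240]; im[360:600,400:640]=d
cv2.imwrite("pics/crop1.png",im[:,:,::-1])
for n,f,box in(("top",T,(140,180,310,360)),("side",S,(105,150,195,230))):
    P=cloud(f);hsv=cv2.cvtColor(f["color"],cv2.COLOR_RGB2HSV)
    m=((hsv[...,0]<6)|(hsv[...,0]>174))&(hsv[...,1]>170)&(hsv[...,2]>110)
    k=np.zeros_like(m);k[box[0]:box[1],box[2]:box[3]]=1;m&=k; m&=(P[...,2]>.1)
    Q=P[m]; print(n,"red",m.sum(),np.argwhere(m).mean(0),Q.mean(0).round(4),Q.min(0).round(3),Q.max(0).round(3))
    # clamp
    for lo,hi,nm in((.138,.156,"fork"),(.035,.06,"pad")):
        B=(slice(165,220),slice(125,225)) if n=="top" else (slice(255,360),slice(240,335))
        Q=P[B].reshape(-1,3);C=f["color"][B].reshape(-1,3).astype(int)
        k=(Q[:,2]>lo)&(Q[:,2]<hi)&(C.max(1)-C.min(1)<60)&(C.min(1)>90); Q=Q[k]
        if len(Q)>20:
            r=cv2.minAreaRect(Q[:,:2].astype(np.float32)*1000); print(n,nm,k.sum(),np.median(Q[:,2]).round(4),r)
E
```

```text
top red 63 [161.49206349 343.95238095] [ 0.6173 -0.2931  0.1983] [ 0.589 -0.313  0.164] [ 0.634 -0.284  0.224]
top fork 756 0.1489 ((540.5798950195312, 244.61239624023438), (94.85437774658203, 78.9105453491211), 89.1468276977539)
top pad 758 0.0486 ((536.79833984375, 187.57403564453125), (124.48680877685547, 76.20549774169922), 87.5102767944336)
side red 205 [121.68292683 214.31707317] [ 0.6158 -0.2888  0.1944] [ 0.591 -0.31   0.163] [ 0.635 -0.28   0.22 ]
side fork 1576 0.1458 ((543.5960083007812, 247.0485382080078), (94.74811553955078, 80.39855194091797), 88.4946060180664)
side pad 610 0.0461 ((543.5126342773438, 209.57510375976562), (167.58056640625, 76.41928100585938), 89.24610900878906)
```

View pics/crop1.png

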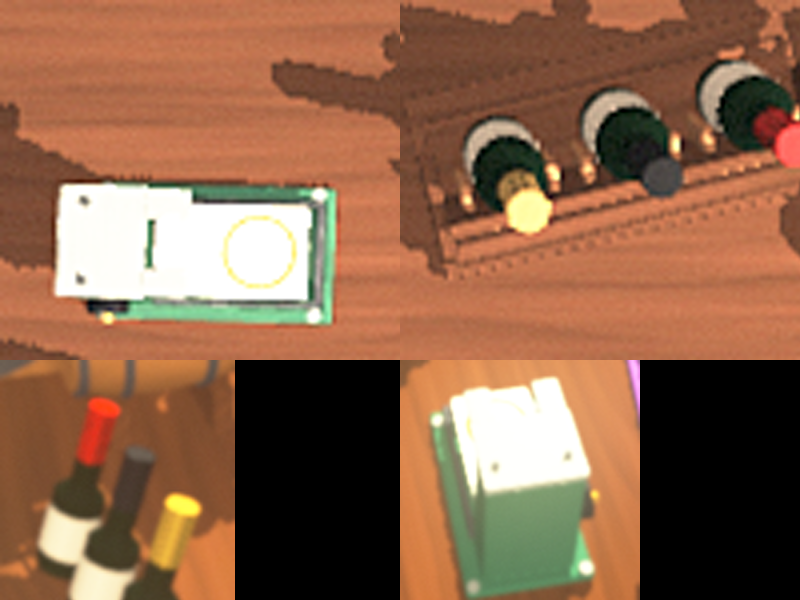

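The crop confirms the red-capsule bottle in the cradle at the -y end, mouth near top (347,165). The clamp's fork faces -y, and its ring is at top (190,193). Next I'll fit the neck axis and the clamp frame.

```bash
python3 - <<'E'
import pickle,cv2,numpy as np
from scipy.optimize import least_squares
from h import *
T=pickle.load(open("pics/top0.pkl","rb"));S=pickle.load(open("pics/side0.pkl","rb"))
PT,PS=cloud(T).reshape(-1,3),cloud(S).reshape(-1,3)
# rough mouths: top rays at z .215
for nm,(u,v) in dict(red=(347,165.5),black=(315,173.5),gold=(282,182)).items():
    m=ray(T,u,v,.22); print(nm,"mouth",m.round(4))
    for lab,P in(("top",PT),("side",PS),("both",np.vstack([PT,PS]))):
        d=np.array([-.974*np.sin(.349),-.24*np.sin(.349),np.cos(.349)])
        w=P-m; t=w@d; r=np.linalg.norm(w-t[:,None]*d,axis=1)
        Q=P[(r<.024)&(t>-.07)&(t<-.006)]
        def res(p):
            a=np.array([p[2],p[3],1]);a/=np.linalg.norm(a); w=Q-np.array([p[0],p[1],.19])
            return np.linalg.norm(np.cross(w,a),axis=1)-.0145
        s=least_squares(res,[m[0],m[1],d[0]/d[2],d[1]/d[2]],loss="soft_l1",f_scale=.001)
        p=s.x; a=np.array([p[2],p[3],1]);a/=np.linalg.norm(a)
        c=np.array([p[0],p[1],.19]); w=P-c; t=w@a; r=np.linalg.norm(w-t[:,None]*a,axis=1)
        print(lab,len(Q),"at z=.19",p[:2].round(4),"lean",np.degrees(np.arccos(a[2])).round(1),"az",np.degrees(np.arctan2(-a[1],-a[0])).round(1),"mouth t",np.percentile(t[(r<.012)&(t>0)&(t<.1)],[50,90,98]).round(4),"rms",np.sqrt(np.mean(s.fun**2)).round(4))
for h in(.043,.049): print("ring",ray(T,190,193,h).round(4))
# clamp base: green region outline (top), on plate height
for n,f,(r0,r1,c0,c1) in(("top",T,(165,225,125,225)),("side",S,(255,360,240,335))):
    P=cloud(f)[r0:r1,c0:c1]; hsv=cv2.cvtColor(f["color"],cv2.COLOR_RGB2HSV)[r0:r1,c0:c1]
    m=(abs(hsv[...,0].astype(int)-75)<25)&(hsv[...,1]>60)&(P[...,2]<.03)&(P[...,2]>0)
    Q=P[m];print(n,"base",m.sum(),np.median(Q[:,2]).round(3),cv2.minAreaRect(Q[:,:2].astype(np.float32)*1000))
    # fork: robust edges from z
    Z=P.reshape(-1,3);F=Z[(Z[:,2]>.14)&(Z[:,2]<.155)]
    y=np.linspace(.21,.285,8); 
    L=[np.percentile(F[abs(F[:,1]-b)<.006][:,0],[3,97]) for b in y]
    print(" edges x lo/hi",np.round(L,4).tolist(),"ext y",np.percentile(F[:,1],[.5,99.5]).round(4))
E
```

```text
red mouth [ 0.6035 -0.2969  0.22  ]
top 80 at z=.19 [ 0.6114 -0.3003] lean 19.7 az 13.0 mouth t [0.0306 0.0331 0.0345] rms 0.0007
side 226 at z=.19 [ 0.6139 -0.2992] lean 19.5 az 10.8 mouth t [0.0277 0.0287 0.0289] rms 0.0016
both 306 at z=.19 [ 0.6131 -0.2996] lean 19.6 az 11.5 mouth t [0.0296 0.033  0.0345] rms 0.0017
black mouth [ 0.5817 -0.2089  0.22  ]
top 69 at z=.19 [ 0.5888 -0.2081] lean 20.1 az 12.5 mouth t [0.0296 0.0326 0.0337] rms 0.0005
side 249 at z=.19 [ 0.5916 -0.207 ] lean 19.9 az 13.4 mouth t [0.0277 0.0287 0.0293] rms 0.0014
both 318 at z=.19 [ 0.5909 -0.2073] lean 20.0 az 13.3 mouth t [0.0288 0.033  0.0339] rms 0.0015
gold mouth [ 0.5587 -0.1184  0.22  ]
top 65 at z=.19 [ 0.5665 -0.1158] lean 19.7 az 13.4 mouth t [0.0307 0.0327 0.0335] rms 0.0004
side 279 at z=.19 [ 0.5689 -0.1146] lean 20.1 az 13.8 mouth t [0.0276 0.0285 0.029 ] rms 0.0012
both 344 at z=.19 [ 0.5683 -0.1148] lean 20.4 az 13.7 mouth t [0.0295 0.0326 0.0341] rms 0.0014
ring [0.5378 0.1624 0.043 ]
ring [0.5375 0.1613 0.049 ]
top base 353 0.012 ((540.01025390625, 190.88858032226562), (161.9547882080078, 108.71414947509766), 88.10371398925781)
 edges x lo/hi [[0.5013, 0.5765], [0.5014, 0.5766], [0.5042, 0.5768], [0.5014, 0.5793], [0.5025, 0.5784], [0.5028, 0.5784], [0.5043, 0.5795], [0.505, 0.5789]] ext y [0.1973 0.2913]
side base 683 0.01 ((542.0159301757812, 216.2277069091797), (170.63980102539062, 106.4446029663086), 88.22941589355469)
 edges x lo/hi [[0.5061, 0.5802], [0.5056, 0.5805], [0.5058, 0.581], [0.5059, 0.582], [0.5071, 0.5823], [0.5064, 0.5823], [0.5077, 0.583], [0.5075, 0.583]] ext y [0.2001 0.2931]
```

```bash
cat >> h.py <<'E'
from scipy.spatial.transform import Rotation as Ro
az=np.radians(13.5); lean=np.radians(20)
ax=np.array([-np.cos(az)*np.sin(lean),-np.sin(az)*np.sin(lean),np.cos(lean)])
neck=np.array([.6127,-.2998,.19])-.004*ax      # 155 mm from underside
base=neck-.155*ax
def ori(z,y):
    z=np.array(z,float); y=np.array(y,float); y-=z*(y@z); y/=np.linalg.norm(y)
    return Ro.from_matrix(np.c_[np.cross(y,z),y,z]).as_rotvec()
rackO=ori(-ax,[-np.sin(az),np.cos(az),0])
cx=np.array([np.cos(np.radians(88.3)),np.sin(np.radians(88.3)),0])
clO=ori([0,0,-1],cx)
seat=np.array([.5415,.2115,0]); front=seat-.048*cx
E
python3 - <<'E'
from rig import ctrl, inverse_kinematics as ik, gripper_to
from h import *
off=ctrl.grasp_offset; g=neck-off*ax
print(neck,base)
up=np.array([0,0,.22])
for n,p,o in(("pre",g+.09*ax,rackO),("g",g,rackO),("lift",g+.05*ax+up,rackO),("front",front+[0,0,.236],clO),("seat",seat+[0,0,.16],clO)):
    print(n,np.round(p,3),np.round(ik(p,o),2) if ik(p,o) is not None else None)
s=ctrl.sense()
ctrl.move_l(s["position"]+[0,0,.15],.3)
ctrl.goto(g+.09*ax+[0,0,.06],rackO); print(ctrl.sense()["time_s"])
ctrl.move_l(g+.09*ax,.2); print(ctrl.sense()["time_s"],ctrl.sense()["position"])
from rig import eyes
f=eyes.grab_frame("side");t=eyes.grab_frame("top")
im=np.hstack([cv2.resize(f["color"][60:220,150:300],None,fx=2.6,fy=2.6),cv2.resize(t["color"][110:270,270:420],None,fx=2.6,fy=2.6)])
cv2.imwrite("pics/pre.png",im[:,:,::-1])
E
```

```text
[ 0.61403028 -0.29948063  0.18624123] [ 0.66557865 -0.28710496  0.04058887]
pre [ 0.59  -0.305  0.253] [ 1.01  0.52 -0.73  1.89  0.25  0.57  2.  ]
g [ 0.62  -0.298  0.169] [ 0.83  0.61 -0.53  1.93  0.22  0.4   2.03]
lift [ 0.604 -0.302  0.436] [ 1.01  0.36 -0.73  1.63  0.06  0.94  2.13]
front [0.54  0.164 0.236] [-0.37  0.4  -0.03  1.97  0.02  0.77  1.13]
seat [0.542 0.212 0.16 ] [-0.4   0.52 -0.1   2.    0.08  0.63  0.99]
4.275
4.725 [ 0.59080353 -0.30468061  0.25345626]
```

View pics/pre.png

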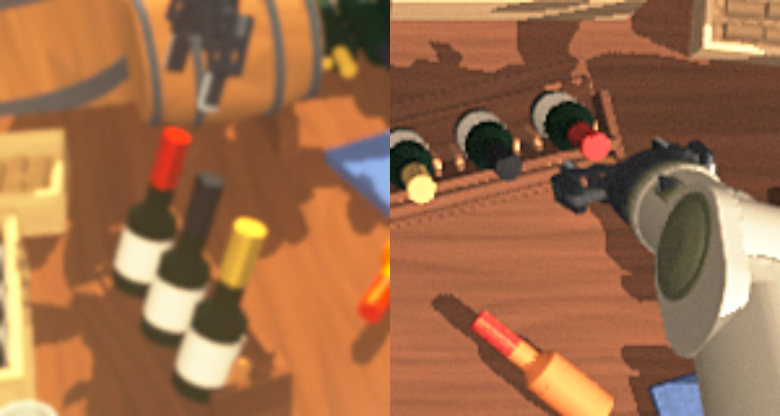

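The pre-grasp picture shows the open jaws straddling the red bottle's axis just above its mouth (side crop 175,135). I'll descend along the axis and grip.

```bash
python3 - <<'E'
from rig import ctrl, gripper_to
from h import *
off=ctrl.grasp_offset; g=neck-off*ax
def st(n): s=ctrl.sense();print(n,round(s["time_s"],2),s["position"].round(4),s["force"].round(1),round(s["grip_width"],4))
st("0")
ctrl.move_l(g+.03*ax,.12); st("mid"); ctrl.move_l(g,.08); st("down")
gripper_to(.02,45); st("grip")
ctrl.move_l(g+.015*ax,.06); st("up1")
ctrl.move_l(g+.06*ax,.12); ctrl.move_l(g+.06*ax+[0,0,.19],.25); st("lift")
E
```

```text
0 4.83 [ 0.5914 -0.3051  0.2548] [-0.5  0.5  0.3] 0.0857
mid 5.47 [ 0.6106 -0.3003  0.1973] [ 0.   0.  -0.4] 0.085
down 6.0 [ 0.6203 -0.2976  0.1681] [ 0.2 -0.9  0.4] 0.0854
grip 6.56 [ 0.6203 -0.298   0.1691] [-2.   0.8  4.3] 0.0279
up1 6.96 [ 0.6151 -0.2995  0.1831] [ 1.3  0.3 -1.8] 0.0282
lift 8.39 [ 0.5994 -0.3026  0.4129] [-0.3  0.  -3.9] 0.028
```

```bash
python3 - <<'E'
from rig import ctrl, gripper_to, eyes
from h import *
import pickle
def st(n): s=ctrl.sense();print(n,round(s["time_s"],2),s["position"].round(4),s["force"].round(1),round(s["grip_width"],4))
ctrl.goto(front+[0,0,.33],clO); st("over")
ctrl.move_l(front+[0,0,.26],.15); ctrl.pause(.2); st("low")
ims=[]
for n in("side","top"):
    f=eyes.grab_frame(n); pickle.dump(f,open(f"pics/{n}1.pkl","wb"))
    b=(170,350,220,370) if n=="side" else (130,280,120,245)
    c=f["color"][b[0]:b[1],b[2]:b[3]]; ims.append(cv2.resize(c,(400,480)))
cv2.imwrite("pics/front.png",np.hstack(ims)[:,:,::-1])
E
```

```text
over 10.13 [0.5406 0.1625 0.3298] [-0.2 -1.1 -2.8] 0.028
low 10.95 [0.5406 0.1638 0.261 ] [ 0.4  0.2 -2.1] 0.0279
```

View pics/front.png

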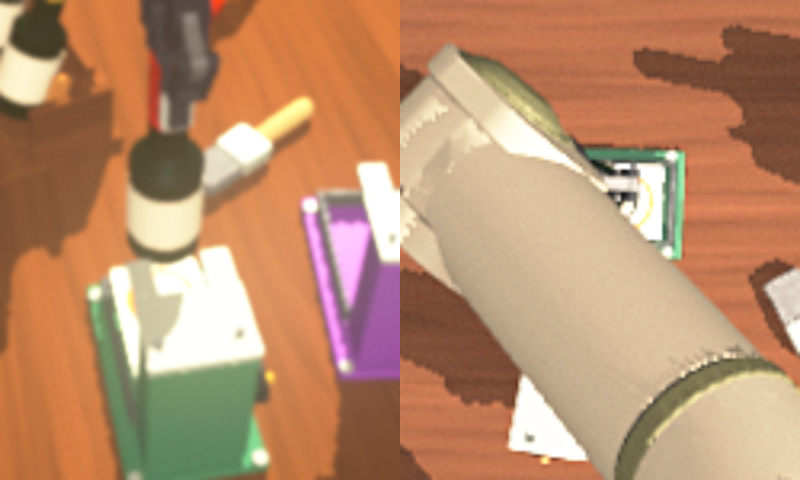

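The side view shows the bottle hanging upright in front of the fork, body at crop (165,195). The arm blocks the top view. I'll fit the body axis in the side camera's own frame, relative to the fork.

```bash
python3 - <<'E'
import pickle
from h import *
from scipy.optimize import least_squares
S=pickle.load(open("pics/side1.pkl","rb"));P=cloud(S).reshape(-1,3)
def fit(P,r,z0,z1,R=.0,x0=(.543,.164,0,0)):
    Q=P[(np.hypot(P[:,0]-.543,P[:,1]-.165)<r+.008)&(P[:,2]>z0)&(P[:,2]<z1)]
    f=lambda p:np.linalg.norm(np.cross(Q-[p[0],p[1],.139],np.array([p[2],p[3],1])/np.sqrt(1+p[2]**2+p[3]**2)),axis=1)-r
    s=least_squares(f,x0,loss="soft_l1",f_scale=.001);print(len(Q),s.x.round(4),np.sqrt(np.mean(s.fun**2)).round(4),"z",np.percentile(Q[:,2],[1,99]).round(3))
fit(P,.028,.135,.205); fit(P,.028,.14,.2)
F=P[(P[:,2]>.14)&(P[:,2]<.152)&(P[:,1]>.19)&(P[:,1]<.3)&(abs(P[:,0]-.543)<.05)]
for b in(.205,.22,.24,.27):print(b,np.percentile(F[abs(F[:,1]-b)<.006][:,0],[2,98]).round(4))
print(np.percentile(F[:,1],[.5,99.5]).round(4))
# low edge of visible body
E
```

```text
660 [ 0.5419  0.1643  0.0012 -0.0033] 0.0008 z [0.136 0.204]
569 [ 0.542   0.1644  0.0009 -0.004 ] 0.0008 z [0.141 0.199]
0.205 [0.5048 0.5805]
0.22 [0.5054 0.5809]
0.24 [0.5056 0.5827]
0.27 [0.5064 0.5837]
[0.1907 0.2933]
```

Upright to within 0.3°, on the fork's centreline to within 0.5 mm, and 48 mm ahead of the seat, so no regrip is needed. Now I'll press down, feeling for the stop.

```bash
python3 - <<'E'
from rig import ctrl, gripper_to
from h import *
def fz():
    v=[]
    for _ in range(4): ctrl.pause(.02); v.append(ctrl.sense()["force"][2])
    return np.mean(v)
gripper_to(.02,75)
ctrl.move_l(front+[0,0,.195],.12); ctrl.pause(.15); b=np.mean([fz(),fz()])
print("base",b,ctrl.sense()["position"].round(4))
z=.195; zc=None; log=[(z,0.)]
while z>.158:
    n=zc-z if zc else 0
    z-= .002 if zc is None else (.001 if n<.011 else .0005)
    ctrl.move_l(front+[0,0,z],.02); f=fz()-b; log.append((round(z,4),round(f,1),round(ctrl.sense()["position"][2],4)))
    if zc is None and f>3: zc=z
    if f>17.5 or (n>.011 and f-log[-2][1]>2.5): break
print(log); s=ctrl.sense(); print(s["time_s"],s["position"],s["force"].round(1),s["moment"].round(2),s["grip_width"])
E
```

```text
base -3.039948936695523 [0.5403 0.1635 0.1956]
[(0.195, 0.0), (0.193, np.float64(0.1), np.float64(0.193)), (0.191, np.float64(0.2), np.float64(0.1909)), (0.189, np.float64(0.3), np.float64(0.1889)), (0.187, np.float64(0.1), np.float64(0.187)), (0.185, np.float64(6.7), np.float64(0.1854)), (0.184, np.float64(7.4), np.float64(0.1841)), (0.183, np.float64(8.0), np.float64(0.1831)), (0.182, np.float64(8.9), np.float64(0.1821)), (0.181, np.float64(9.4), np.float64(0.1812)), (0.18, np.float64(8.9), np.float64(0.1802)), (0.179, np.float64(9.8), np.float64(0.1793)), (0.178, np.float64(10.3), np.float64(0.1783)), (0.177, np.float64(10.7), np.float64(0.1773)), (0.176, np.float64(11.5), np.float64(0.1764)), (0.175, np.float64(11.5), np.float64(0.1754)), (0.174, np.float64(11.9), np.float64(0.1745)), (0.1735, np.float64(12.3), np.float64(0.174)), (0.173, np.float64(12.3), np.float64(0.1735)), (0.1725, np.float64(12.9), np.float64(0.173)), (0.172, np.float64(13.5), np.float64(0.1726)), (0.1715, np.float64(17.8), np.float64(0.1725))]
18.8917 [0.54046613 0.16366661 0.17253936] [-1.2 -1.6 14.4] [-0.57  0.47  0.05] 0.027477795420851034
```

Contact was at z≈0.186, the spring followed, and the stop showed at 0.1726 (13.5 N rising sharply to 17.8 N). I'll slide to the seat while holding the pad down.

```bash
python3 - <<'E'
from rig import ctrl, gripper_to
from h import *
for d in(.008,.016,.024,.032,.040,.048):
    ctrl.move_l(front+d*cx+[0,0,.1713],.035); ctrl.pause(.05); s=ctrl.sense()
    print(d,s["position"].round(4),s["force"].round(1),s["moment"].round(2))
    if np.hypot(*s["force"][:2])>14: print("blocked");break
print(s["time_s"])
E
```

```text
0.008 [0.5412 0.1705 0.1726] [-1.3 -5.6 19. ] [-1.73  0.31  0.02]
0.016 [0.5417 0.1786 0.1726] [-0.7 -5.8 18.2] [-1.63  0.08  0.02]
0.024 [0.542  0.1866 0.1727] [ 0.4 -5.3 17. ] [-1.61  0.02 -0.03]
0.032 [0.5422 0.1947 0.1727] [ 1.4 -5.2 17.9] [-1.59 -0.05  0.04]
0.04 [0.5425 0.2027 0.1727] [ 0.7 -6.1 18.1] [-1.6  -0.02  0.01]
0.048 [0.5427 0.2107 0.1726] [ 1.  -4.3 16.2] [-1.59 -0.03 -0.01]
21.4417
```

```bash
python3 - <<'E'
from rig import eyes
from h import *
f=eyes.grab_frame("side")
cv2.imwrite("pics/seat.png",cv2.resize(f["color"][190:350,220:370],None,fx=3.5,fy=3.5,interpolation=2)[:,:,::-1])
E
```

```text
(no output)
```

View pics/seat.png

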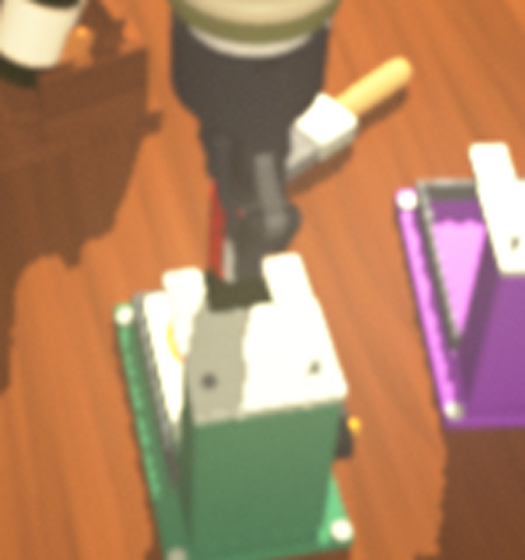

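The neck is between the prongs (crop 235,290) with no side load. Releasing and backing off straight up.

```bash
python3 - <<'E'
from rig import ctrl, gripper_to, eyes
from h import *
import pickle
gripper_to(.08); ctrl.pause(.2); s=ctrl.sense(); print(s["time_s"],s["force"].round(1),s["grip_width"])
p=s["position"]; ctrl.move_l(p+[0,0,.05],.1); ctrl.move_l(p+[0,0,.16],.2)
q=ctrl.sense()["joint_pos"].copy(); q[0]+=.9; ctrl.movej(q)   # swing aside to clear the views
s=ctrl.sense(); print(s["time_s"],s["position"].round(3))
ims=[]
for n in("side","top"):
    f=eyes.grab_frame(n); pickle.dump(f,open(f"pics/{n}2.pkl","wb"))
    b=(170,350,220,370) if n=="side" else (130,280,120,245)
    ims.append(cv2.resize(f["color"][b[0]:b[1],b[2]:b[3]],(400,480),interpolation=2))
    P=cloud(f).reshape(-1,3); Q=P[(np.hypot(P[:,0]-.543,P[:,1]-.212)<.022)&(P[:,2]>.155)]
    if n=="side" or len(Q)>5:
        from scipy.optimize import least_squares
        W=Q[Q[:,2]<.215]
        g=lambda p:np.linalg.norm(np.cross(W-[p[0],p[1],.139],np.array([p[2],p[3],1])/np.sqrt(1+p[2]**2+p[3]**2)),axis=1)-.0145
        print(n,len(W),least_squares(g,[.543,.212,0,0],loss="soft_l1",f_scale=.001).x.round(4) if len(W)>10 else "","ztop",np.percentile(Q[:,2],[50,90,98]).round(4))
cv2.imwrite("pics/done.png",np.hstack(ims)[:,:,::-1])
cv2.imwrite("pics/top_all.png",f["color"][:,:,::-1])
E
```

```text
22.25 [0.8 0.8 0.4] 0.07987570918239391
25.4333 [ 0.502 -0.291  0.33 ]
side 321 [ 0.5424  0.2097 -0.0118  0.0082] ztop [0.2062 0.2282 0.2293]
top 46 [ 0.5397  0.2086 -0.0128  0.0091] ztop [0.2286 0.2327 0.2352]
```

View pics/done.png

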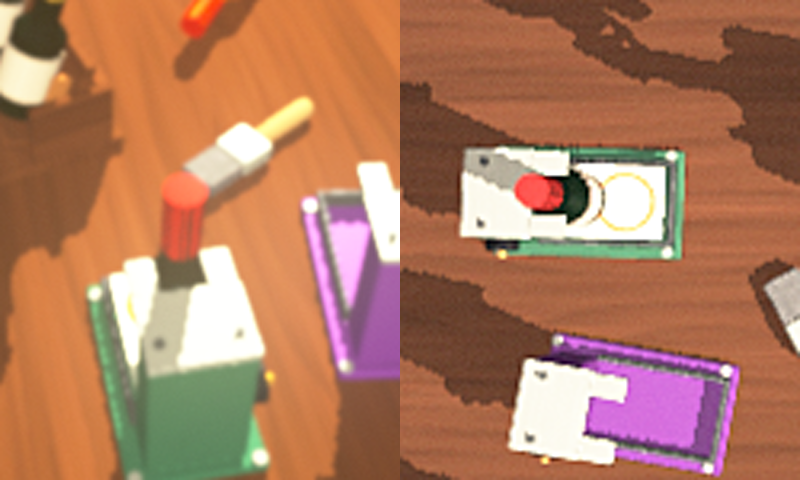

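View pics/top_all.png

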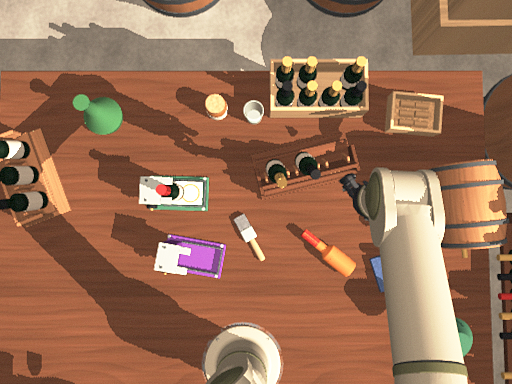

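Mouth height is about 0.229–0.233 m (expected 0.2275), so the shoulder is against the fork. The bottle is upright within about 0.8° and its neck is in the green clamp's slot, top (163,190). The other bottles, jar, tumbler, brush and look-alikes are at the same pixels as at the start. Handing in.

```bash
python3 - <<'E'
from rig import ctrl, workorder
print(workorder.close_job(), ctrl.sense()["time_s"])
E
```

```text
the job is handed in; nothing more can be done
the job is handed in; nothing more can be done
```

The red-capsule bottle is loaded in the green clamp and the job is handed in, at about 25.5 s of robot time.

I gripped it by the neck along its leaning axis, lifted it clear and brought it upright over the ring. I then pressed the pad down in small steps until I felt the stop: about 13.5 mm of travel, with the force rising from 13.5 to 17.8 N. I held the pad there through the 48 mm slide into the fork, with no blocking force along the way. Then I let go and swung the arm clear.

**Last checks:**
- **Held by the fork:** the mouth measured 229 mm high from the side camera and about 233 mm from the top, against 227.5 mm expected. The two cameras differ by a few millimetres, but both readings fit the shoulder being up against the fork.
- **Upright and in the slot:** the bottle leans about 0.8°. Its neck axis is about 2 mm short of the nominal seat point, well inside the prongs.
- **Everything else:** the other bottles, tumbler, jar, brush and look-alikes appeared in the same places as at the start. I compared these by eye in the pictures and did not measure them.

I skipped the optional release and regrip on the unpressed pad, because the bottle already hung upright within about 0.3°.

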